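Set the bench shaker to fast and start it

ROBOT

A 6-joint arm with a two-finger parallel gripper is mounted at the origin on a cart in front of the work surface, level with it; the furniture and walls round the work are solid. World frame = base frame: x ahead of the robot, y to its left, z up, the work surface at z = 0. Lengths are in m, angles in degrees, forces in N, time in s.
With the tool pointing down it reaches from about 0.25 to 0.8 m from the base axis. Payload 8.5 kg.
Tool frame: the origin (TCP) lies on the centre line of the jaws, within the pads' length; the fingertips stand 8 mm ahead of it and the grasp point (between the pads) lies 11 mm behind it; z points along the fingers, y is the direction in which the jaws open and shut (so a half turn about z gives the same grasp; the last joint's range is limited). The gripper opens to 85 mm and grips with 20 to 120 N. Pads are 22 mm wide; open, the fingers measure 114 mm over their backs; the gripper's body (76 mm by 85 mm) begins 54 mm behind the grasp point. The pads swing forward as they close: fully open they stand 13 mm farther back than shut.
Start: joints at [-76.604, 13.648, -0.773, 75.585, 0, 90], TCP at [0.122, -0.511, 0.239] pointing down, gripper open.
Joint ranges: [-152.45, 152.45], [-59.26, 108.67], [-65.41, 83.53], [-104.44, 129.93], [-82.83, 76.93], [-180, 180]. Speed limits (degrees/s): [127.2, 127.2, 159.86, 180, 180, 180].

INTERFACE

Orientations are given as a 3x3 rotation matrix whose columns are the frame's x, y, z axes.
In Python, from cell import manip gives the robot as it stands.
- The arm moves only by the shell command python3 -m handwheel 'ROWS' [FORCE]. ROWS is JSON, a list of rows, each a list of 7 numbers: the shift along the tool's x, y, z in mm, then the turn, a rotation vector about the tool's x, y, z in degrees, then the gripper command: -1 is shut, 1 is fully open, values between are in proportion. A call has 1 to 20 rows; each row shifts and turns the commanded pose from where the row before left it, along the tool's axes as they then stand; what a row does not reach is not made up. A row lasts 1/10 s, in which the tool goes at most 50 mm and 8.59 degrees, less where a joint would pass 70% of its speed; a pose out of reach is approached as far as the arm can. A call with a gripper value outside its range is refused whole. The fingers move at their own pace and stop on an object; FORCE is the grip in N (left out, the last holds). Time passes only in rows, so rows that do not move let the fingers close. It gives the time, the measured TCP pose, the force and the opening at its end, in the units of the state.
- manip.sense(): the state, without advancing time (a new reading comes with each control period).
- manip.snapshot(name): name is "scene" or "top" or "wrist"; returns a dict with "color" (384x512x3 uint8, blue, green, red), "camera_matrix" (3x3 intrinsics, pixels), "distortion" ([k1, k2, p1, p2, k3] as OpenCV has them; the pictures are not rectified), "cam_to_world" (4x4, takes a point from camera to world coordinates); the wrist camera has in their place "mount" (4x4, takes a point from camera to tool coordinates, whose origin is the TCP and whose axes are the flange's). Camera axes: x right, y down, z forward; pixel columns grow to the right and rows downward; lengths in m; the calibration is good to about 2 mm. A picture is of the moment at which its call begins: read the wrist's pose just before it. There is no depth.
- manip.job_done(): hands the job in, once; it reports no verdict.
The state is a dict: "time_s": time; "joints": joint angles; "joint_velocities": joint speeds; "effort": joint torques, N m; "ee_pos": TCP position; "tool_rot": TCP orientation; "contact_force": force on the tool from outside, world axes, zero at the start; "moment": the same for the moment, N m; "width": finger opening in m.
Only numpy, scipy, OpenCV 4.12 (cv2) and the standard library are available. Lean on these libraries where they do the work, as an engineer would, in place of code of your own. Each camera call takes 0.05 s, during which the arm holds its last target.

TASK

Push the shaker's speed lever along its slot, on past the slow notch, until it is fully home at the fast end, and leave it there; only then press the start button well down and let it come up again. Push and press with the fingers only: do not pinch the lever, and do not disturb the bottle and jar on the platform or the timer and beaker beside the shaker.

Things in the scene. Friction and masses are not known exactly. Their poses are not given: they have to be found in the camera images.
- shaker: fixed white bench shaker, 240 mm deep (x), 340 wide (y). Origin: centre of its underside on the worktop; x from control panel to platform (away from robot), y left, z up. Flat grey panel 60 mm high, x -117 to -33 mm; platform behind it 82 mm high, rail top 97 mm, x -24 to 116 mm. Lever slot along y at x = -78 mm; a bar, one dot, two dots beside it mark stop, slow, fast
- speed_lever (a joint): travel in m from stop (0, the end nearer the start button) along the shaker's +y to the fast end stop (0.070). A spring detent resists with about 5 N from 0.004 and again from 0.039; past 0.019 and 0.055 it pulls the lever on into the slow notch (0.032 to 0.039) and to fast (0.068 to 0.070). Friction about 1 N. Starts between 0 and 0.003
- lever_mid (a point): middle of the lever's handle, a black upright paddle 16 mm thick along the slot (shaker y), 28 mm wide across it (shaker x), reaching from 4 to 41 mm above the panel; this point is 21 mm above the panel. Axes as the shaker's; moves with the lever. It is driven towards fast by pushing on its face on the start button's side; force on both opposite faces at once counts as pinching
- fast_stop (a point): where lever_mid lies when the lever is fully home at the fast end stop; fixed to the shaker
- start_button (a joint): how far in m the start button is pressed: 0 up, 0.006 fully down. It springs back; fully down takes about 4 N
- start_button_top (a point): centre of the top face of the start button, a round white button of 30 mm diameter in a black collar on the panel, at x = -78 mm, y = -132 mm of the shaker, 102 mm from the lever's stop position. It is pressed straight down
- rinse_bottle: white bottle with screw cap, 66 mm diameter, 143 mm high, standing loose on the left half of the platform. Origin at the centre of its underside
- cream_jar: white jar with screw lid, 77 mm diameter, 91 mm high, standing loose on the right half of the platform. Origin at the centre of its underside
- timer: bench timer, 58 x 62 x 16 mm, lying loose on the worktop to the left of the shaker. Origin at the centre of its underside
- beaker: clear beaker, 50 mm diameter, 60 mm high, standing loose on the worktop to the right of the shaker. Origin at the centre of its underside
Things that resemble listed ones, but are neither listed nor needed, are in the scene too. Of the things shaped like the beaker, the clear one is meant.

How it is judged:
By the outcome, as a careful person would: the job done as asked, in the order asked, and still so for the second after the job is handed in, with the robot touching nothing.
It also fails if it takes over 35 s, if anything falls off the work surface, if the arm or the gripper's body presses on something with over 40 N, if the wrist force passes 120 N, or if a joint passes its speed limit or range.

## Working session

There is one attempt and no reset: what is moved stays moved. The work goes in short steps, Python scripts to look and compute and a shell command to move; the robot and the scene stay as the last step left them, time stands still between calls to the robot, and variables do not carry over. Pictures are saved under pics/ and viewed, and the job is handed in when it is done.

```bash
mkdir -p pics; python3 - <<'E'
from cell import manip
import cv2,numpy as np
s=manip.sense(); print({k:np.round(v,3).tolist() for k,v in s.items()})
for n in ["scene","top","wrist"]:
    p=manip.snapshot(n); cv2.imwrite(f"pics/{n}0.png",p["color"])
    print(n,[ (k,np.round(p[k],4).tolist()) for k in p if k!="color"])
E
```

```text
{'time_s': 0.0, 'joints': [-76.605, 13.682, -0.817, 75.583, -0.001, 90.0], 'joint_velocities': [-0.053, 0.069, 0.009, -0.013, -0.026, -0.009], 'effort': [-0.001, -53.878, 34.644, 0.018, 0.0, 0.0], 'ee_pos': [0.122, -0.51, 0.239], 'tool_rot': [[0.973, 0.232, -0.0], [0.232, -0.973, 0.001], [-0.0, -0.001, -1.0]], 'contact_force': [0.721, -0.28, -0.193], 'moment': [0.004, -0.027, 0.081], 'width': 0.085}
scene [('camera_matrix', [[413.292, 0.0, 253.62], [0.0, 413.292, 196.0392], [0.0, 0.0, 1.0]]), ('distortion', [0.012, 0.0, 0.0, 0.0, 0.0]), ('cam_to_world', [[-0.8474, -0.3913, 0.359, 0.0508], [-0.531, 0.6191, -0.5786, 0.7584], [0.0042, -0.6809, -0.7324, 1.0526], [0.0, 0.0, 0.0, 1.0]])]
top [('camera_matrix', [[354.8325, 0.0, 255.3332], [0.0, 354.8325, 186.3212], [0.0, 0.0, 1.0]]), ('distortion', [-0.0737, 0.0, 0.0, 0.0, 0.0]), ('cam_to_world', [[0.0224, -0.9959, 0.0881, 0.4288], [-0.9997, -0.0213, 0.0135, 0.0113], [-0.0116, -0.0884, -0.996, 1.2752], [0.0, 0.0, 0.0, 1.0]])]
wrist [('camera_matrix', [[282.3331, 0.0, 256.5894], [0.0, 282.3331, 194.8895], [0.0, 0.0, 1.0]]), ('distortion', [-0.0221, 0.0, 0.0, 0.0, 0.0]), ('mount', [[-0.0002, -0.9614, -0.2753, 0.0709], [1.0, -0.0003, 0.0005, 0.0003], [-0.0005, -0.2753, 0.9614, -0.1344], [0.0, 0.0, 0.0, 1.0]])]
```

View pics/scene0.png

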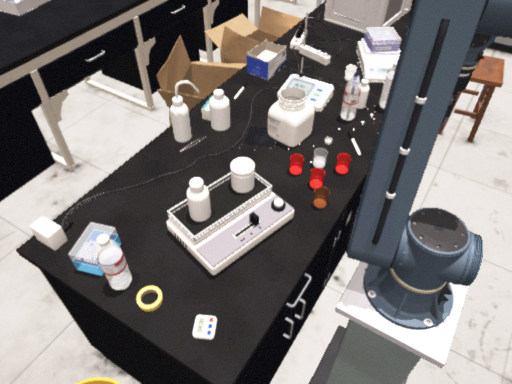

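View pics/top0.png

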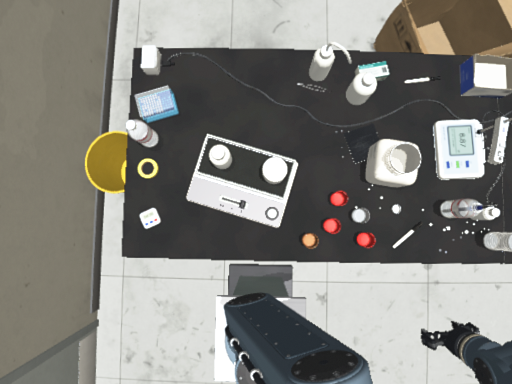

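The shaker sits at about (243,180) in the top view, with the lever near (238,204) and the button near (272,213). The timer is at (150,218) and the clear beaker at about (360,214). Next I'll enlarge both views.

```bash
python3 - <<'E'
import cv2
a=cv2.imread("pics/top0.png")[125:235,175:310]; cv2.imwrite("pics/topz.png",cv2.resize(a,None,fx=5.5,fy=5.4,interpolation=cv2.INTER_CUBIC))
a=cv2.imread("pics/scene0.png")[150:275,155:305]; cv2.imwrite("pics/scenez.png",cv2.resize(a,None,fx=4.8,fy=4.8,interpolation=cv2.INTER_CUBIC))
E
```

```text
(no output)
```

View pics/topz.png

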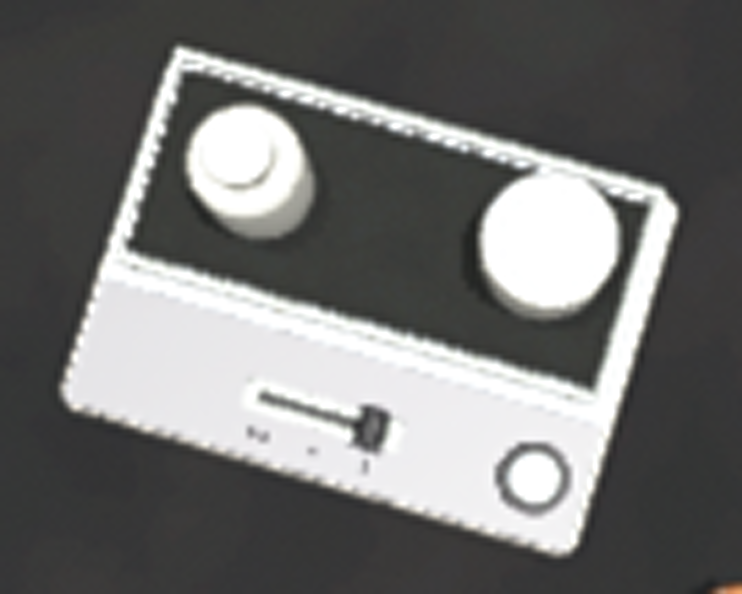

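View pics/scenez.png

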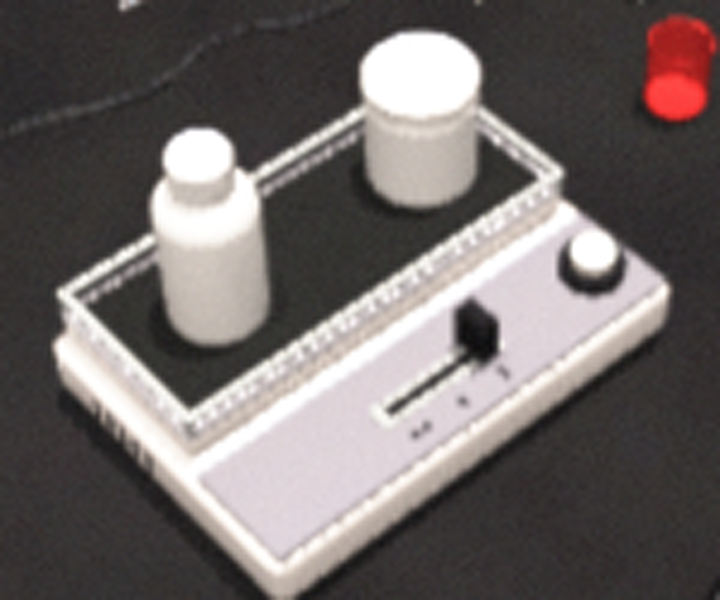

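```bash
cat > h.py <<'E'
import numpy as np,cv2
from scipy.optimize import least_squares
def proj(P,K,D,T):  # T cam_to_world
    W=np.linalg.inv(T); 
    return cv2.projectPoints(np.asarray(P,float).reshape(-1,1,3),cv2.Rodrigues(W[:3,:3])[0],W[:3,3],K,D)[0].reshape(-1,2)
def sh(p,P):
    c,s=np.cos(p[2]),np.sin(p[2]); P=np.asarray(P,float).reshape(-1,3)
    return np.c_[p[0]+c*P[:,0]-s*P[:,1],p[1]+s*P[:,0]+c*P[:,1],P[:,2]]
def cam(p,T=None): return np.array(p["camera_matrix"]),np.array(p["distortion"]),np.array(p["cam_to_world"]) if T is None else T
def wristT(s,p):
    T=np.eye(4);T[:3,:3]=s["tool_rot"];T[:3,3]=s["ee_pos"]; return T@np.array(p["mount"])
E
python3 - <<'E'
from h import *
from cell import manip
t=cam(manip.snapshot("top")); sc=cam(manip.snapshot("scene"))
uz=lambda u,v,fx,fy,x0,y0:[(u+.5)/fx-.5+x0,(v+.5)/fy-.5+y0]
tp=lambda u,v:uz(u,v,5.5,5.4,175,125); sp=lambda u,v:uz(u,v,4.8,4.8,155,150)
def res(p,full=False):
    zb=p[3]
    P=[[-.078,-.132,zb],[-.078,-.0285,.101],[-.12,.17,.06],[-.12,-.17,.06]]
    a=proj(sh(p,P),*t)-np.array([tp(533,477),tp(376,423),tp(62,400),tp(572,555)])
    P=[[-.078,-.132,zb],[-.078,-.0285,.101]]
    b=proj(sh(p,P),*sc)-np.array([sp(594,250),sp(478,312)])
    return np.r_[a.ravel(),b.ravel(),(zb-.07)/.005*.3]
r=least_squares(res,[.45,.03,-.2,.07]); print(r.x,np.degrees(r.x[2]),np.round(r.fun,1))
p=r.x
print(sh(p,[[-.078,-.132,p[3]],[-.078,-.03,.081],[-.078,.04,.081],[-.078,-.11,.1]]))
E
```

```text
[ 0.55859967  0.07444317 -0.27671485  0.07926856] -15.85459280118769 [ 0.7 -0.4 -0.4  0.2 -1.3 -0.4  0.5  0.3  0.2  0.2  0.2 -0.6  0.6]
[[ 0.44750494 -0.03122594  0.07926856]
 [ 0.47537103  0.06689379  0.081     ]
 [ 0.49449482  0.13423085  0.081     ]
 [ 0.45351527 -0.01006286  0.1       ]]
```

```bash
python3 - <<'E'
from h import *
from cell import manip
K,D,T=cam(manip.snapshot("top"))
p=np.array([.5586,.07444,-.2767])
def ray(u,v,z):
    u=(u+.5)/5.5-.5+175; v=(v+.5)/5.4-.5+125
    d=cv2.undistortPoints(np.array([[[u,v]]]),K,D).ravel(); d=T[:3,:3]@np.r_[d,1]
    X=T[:3,3]+d*(z-T[2,3])/d[2]; c,s=np.cos(p[2]),np.sin(p[2]); q=X[:2]-p[:2]
    return X, (c*q[0]+s*q[1],-s*q[0]+c*q[1])
print(ray(237,160,.225),ray(550,238,.173))
s=manip.sense(); R=np.array(s["tool_rot"])
g=sh(p,[[-.08,-.082,.24]])[0]; print(g,(R.T@(g-s["ee_pos"]))*1000, manip.sense()["time_s"])
E
```

```text
(array([0.61606102, 0.1407912 , 0.225     ]), (np.float64(0.037149334755713054), np.float64(0.07952470145594864))) (array([ 0.58309778, -0.03280045,  0.173     ]), (np.float64(0.05286217132068509), np.float64(-0.09646888832381191)))
[0.45924205 0.01741371 0.24      ] [ 450.77699029 -435.42599811   -0.70078385] 0.3
```

```bash
python3 -m handwheel '[[0,0,0,0,0,0,-1],[0,0,0,0,0,8,-1]]' 40; python3 - <<'E'
from cell import manip
print(manip.sense()["joints"],manip.sense()["tool_rot"][0])
E
```

```text
time_s: 0.5
ee_pos: [0.1216, -0.5106, 0.2392]
tool_rot: [[0.996, 0.093, -0.0], [0.093, -0.996, 0.0], [-0.0, -0.0, -1.0]]
contact_force: [0.3, -0.5, 0.4]
width: 0.0587
[-7.66055063e+01  1.36502161e+01 -7.77906287e-01  7.55849504e+01
  6.48716806e-04  9.80429105e+01] [ 9.95641133e-01  9.32669917e-02 -4.18404718e-05]
```

```bash
python3 -m handwheel '[[0,0,0,0,0,-8.5,-1],[0,0,0,0,0,-8.5,-1],[0,0,0,0,0,-8.5,-1],[0,0,0,0,0,-8.5,-1],[0,0,0,0,0,-8.5,-1],[0,0,0,0,0,-8.5,-1],[0,0,0,0,0,-8.5,-1],[0,0,0,0,0,-8.5,-1],[0,0,0,0,0,-8.5,-1],[0,0,0,0,0,-8.5,-1],[0,0,0,0,0,-8.5,-1],[0,0,0,0,0,-8.5,-1],[0,0,0,0,0,-8.5,-1],[0,0,0,0,0,-8.5,-1],[0,0,0,0,0,-8.5,-1],[0,0,0,0,0,-8.5,-1],[0,0,0,0,0,-8.5,-1],[0,0,0,0,0,-8.5,-1],[0,0,0,0,0,-5.8,-1]]'
```

```text
time_s: 2.4
ee_pos: [0.1216, -0.5107, 0.2393]
tool_rot: [[-0.964, 0.267, -0.0], [0.267, 0.964, 0.0], [0.0, 0.0, -1.0]]
contact_force: [-0.0, 0.3, -0.1]
width: -0.0003
```

```bash
python3 -m handwheel '[[-11.3,37.5,0,0,0,0,-1],[-11.3,37.5,0,0,0,0,-1],[-11.3,37.5,0,0,0,0,-1],[-11.3,37.5,0,0,0,0,-1],[-11.3,37.5,0,0,0,0,-1],[-11.3,37.5,0,0,0,0,-1],[-11.3,37.5,0,0,0,0,-1],[-11.3,37.5,0,0,0,0,-1],[-11.3,37.5,0,0,0,0,-1],[-11.3,37.5,0,0,0,0,-1],[-11.3,37.5,0,0,0,0,-1],[-11.3,37.5,0,0,0,0,-1],[-11.3,37.5,0,0,0,0,-1],[-11.3,37.5,0,0,0,0,-1],[-11.3,37.5,0,0,0,0,-1],[-11.3,37.5,0,0,0,0,-1],[0,0,0,0,0,0,-1]]'; python3 - <<'E'
from h import *
from cell import manip
s=manip.sense(); w=manip.snapshot("wrist"); cv2.imwrite("pics/w1.png",w["color"])
cv2.imwrite("pics/w1z.png",cv2.resize(w["color"],(800,600),interpolation=cv2.INTER_CUBIC))
np.savez("w1.npz",K=w["camera_matrix"],D=w["distortion"],T=wristT(s,w)); print(s["joints"])
p=np.array([.5586,.07444,-.2767])
print(proj(sh(p,[[-.078,-.132,.07],[-.078,-.03,.101]]),*cam(w,wristT(s,w))))
E
```

```text
time_s: 4.1
ee_pos: [0.4611, 0.0206, 0.239]
tool_rot: [[-0.963, 0.269, 0.001], [0.269, 0.963, 0.001], [-0.001, 0.001, -1.0]]
contact_force: [-0.0, -0.7, -0.6]
width: 0.0003
[ 2.51976824e+00  7.39467570e+00 -8.74431199e+00  7.38087081e+01
  5.52433683e-02  1.81098044e+01]
[[207.67275467 179.55086729]
 [304.88418229 186.96591178]]
```

View pics/w1z.png

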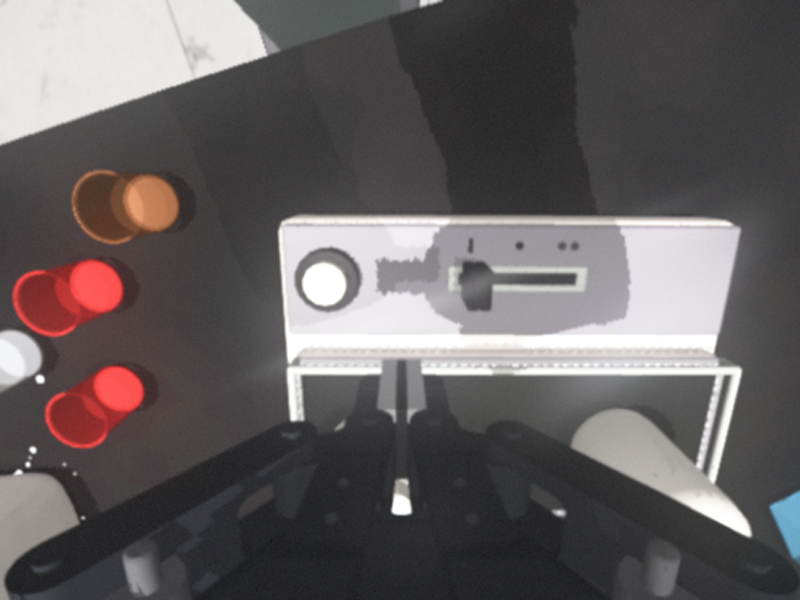

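```bash
python3 - <<'E'
from h import *
d=np.load("w1.npz"); c=(d["K"],d["D"],d["T"])
def res(p):
    zb,xm,L=p[3:]
    P=[[-.078,.005+L,.06],[-.078,.005-L,.06],[xm,-.03,.06],[xm,.005,.06],[xm,.04,.06],[-.078,-.132,zb]]
    q=(np.array([[586,279],[450,279],[471,245],[519,245],[567.5,245.5],[324,284]])+.5)*.64-.5
    return (proj(sh(p,P),*c)-q).ravel()
r=least_squares(res,[.5586,.0744,-.2767,.07,-.1,.045],x_scale=[.01,.01,.01,.01,.01,.01]); p=r.x
print(np.round(p,4),np.degrees(p[2]),np.round(r.fun,1))
P=[[-.078,-.027,.101],[-.092,-.019,.101],[-.092,-.035,.101],[-.064,-.035,.101]]
print((proj(sh(p,P),*c)+.5)/.64)
print((proj(sh(p,[[-.117,.162,.06],[-.117,-.162,.06],[-.12,.17,.06],[-.12,-.17,.06]]),*c)+.5)/.64)
E
python3 -c "
import cv2;a=cv2.imread('pics/w1.png')[130:230,170:480];cv2.imwrite('pics/w1c.png',cv2.resize(a,None,fx=2.58,fy=5,interpolation=cv2.INTER_CUBIC)) if 0 else cv2.imwrite('pics/w1c.png',cv2.resize(cv2.imread('pics/w1.png')[140:210,180:390],None,fx=3.8,fy=3.8,interpolation=cv2.INTER_CUBIC))"
```

```text
[ 0.5591  0.0758 -0.2752  0.0793 -0.1024  0.0497] -15.765318279317963 [-0.7 -0.  -0.7 -0.3 -0.2  0.   0.5  0.1  0.6 -0.   0.3  0.2]
[[483.97215239 293.19577185]
 [497.85561174 271.70064076]
 [472.48646169 271.61717809]
 [470.44469255 314.12314035]]
[[740.35780121 226.67218062]
 [284.54365709 224.42440907]
 [752.13170093 222.53033182]
 [272.88620945 220.10120066]]
```

View pics/w1c.png

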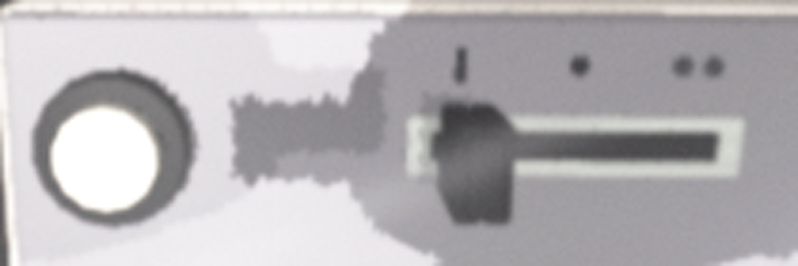

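The wrist view agrees with the first fit: shaker at about (0.559, 0.0755), yaw -15.8°. It shows the button at (324,284), the lever at (478,285) and the fast mark at (567,245). The finger is over the gap between button and lever, so I can go down there.

```bash
python3 -m handwheel '[[0,0,30,0,0,0,-1],[0,0,30,0,0,0,-1],[0,0,30,0,0,0,-1],[0,0,30,0,0,0,-1],[0,0,20,0,0,0,-1],[0,0,11,0,0,0,-1],[0,0,10,0,0,0,-1],[0,0,0,0,0,0,-1]]'; python3 - <<'E'
from h import *
from cell import manip
s=manip.sense(); w=manip.snapshot("wrist"); 
cv2.imwrite("pics/w2z.png",cv2.resize(w["color"],(800,600),interpolation=cv2.INTER_CUBIC))
E
```

```text
time_s: 4.95
ee_pos: [0.4585, 0.017, 0.0778]
tool_rot: [[-0.962, 0.273, -0.001], [0.273, 0.962, 0.0], [0.001, -0.0, -1.0]]
contact_force: [-0.9, -0.8, -0.2]
width: -0.0001
```

View pics/w2z.png

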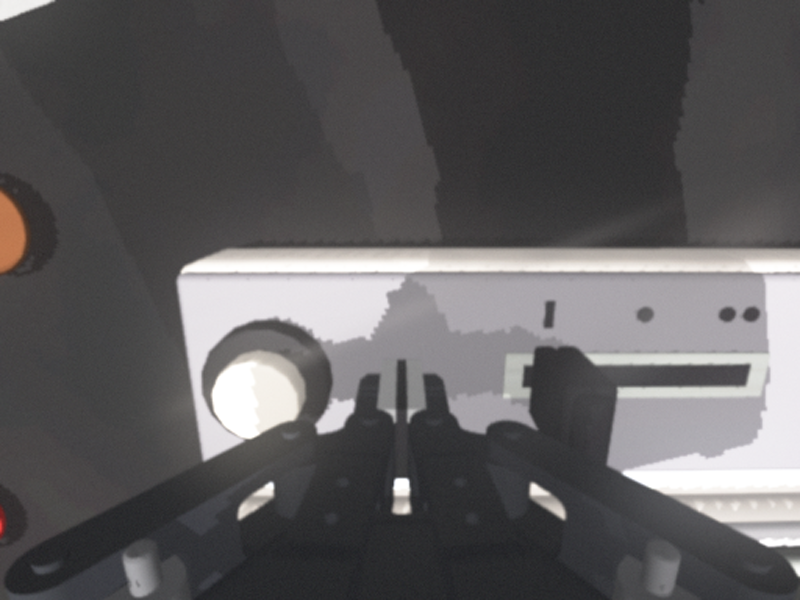

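The closed finger is between the button (258,395) and the lever (572,400), with nothing touching. I'll raise it 6 mm so that only the fingertips meet the paddle, then push.

```bash
python3 -m handwheel '[[0,10,-6,0,0,0,-1],[0,10,0,0,0,0,-1],[0,5,0,0,0,0,-1],[0,4,0,0,0,0,-1],[0,4,0,0,0,0,-1],[0,4,0,0,0,0,-1],[0,3,0,0,0,0,-1],[0,0,0,0,0,0,-1]]'; python3 - <<'E'
from h import *
from cell import manip
s=manip.sense(); w=manip.snapshot("wrist"); 
cv2.imwrite("pics/w3z.png",cv2.resize(w["color"],(800,600),interpolation=cv2.INTER_CUBIC))
E
```

```text
time_s: 5.8
ee_pos: [0.4698, 0.0557, 0.0843]
tool_rot: [[-0.962, 0.272, -0.0], [0.272, 0.962, -0.001], [0.0, -0.001, -1.0]]
contact_force: [-0.3, -3.0, 3.0]
width: -0.0002
```

View pics/w3z.png

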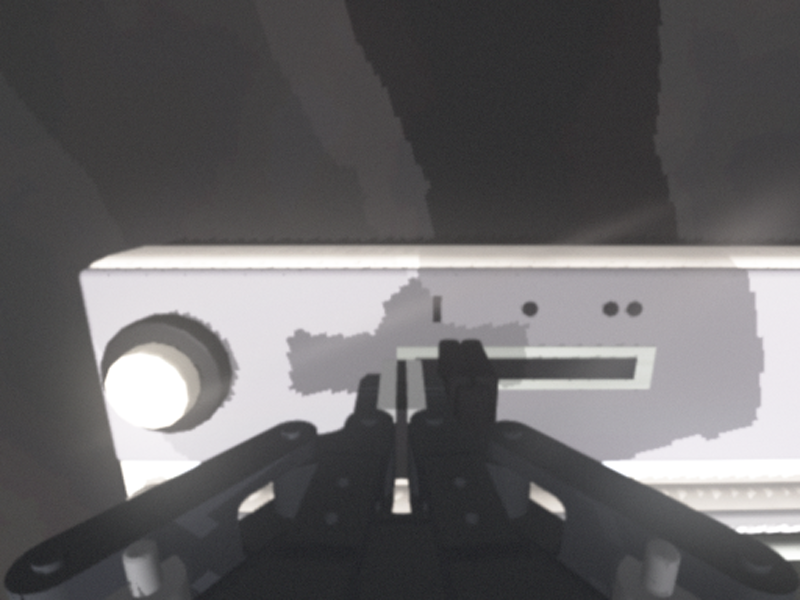

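Contact is made at about 3 N and the lever has left stop, with the fingertip against its near face at about (445,385). I'll keep pushing.

```bash
python3 -m handwheel '[[0,4,0,0,0,0,-1],[0,4,0,0,0,0,-1],[0,4,0,0,0,0,-1],[0,4,0,0,0,0,-1],[0,4,0,0,0,0,-1],[0,4,0,0,0,0,-1],[0,4,0,0,0,0,-1],[0,4,0,0,0,0,-1],[0,4,0,0,0,0,-1],[0,4,0,0,0,0,-1],[0,4,0,0,0,0,-1],[0,4,0,0,0,0,-1],[0,0,0,0,0,0,-1]]'; python3 - <<'E'
from h import *
from cell import manip
s=manip.sense(); w=manip.snapshot("wrist"); 
cv2.imwrite("pics/w4z.png",cv2.resize(w["color"],(800,600),interpolation=cv2.INTER_CUBIC))
E
```

```text
time_s: 7.15
ee_pos: [0.4833, 0.1029, 0.0844]
tool_rot: [[-0.962, 0.272, 0.0], [0.272, 0.962, 0.001], [-0.0, 0.001, -1.0]]
contact_force: [0.5, 0.1, 0.2]
width: 0.0001
```

View pics/w4z.png

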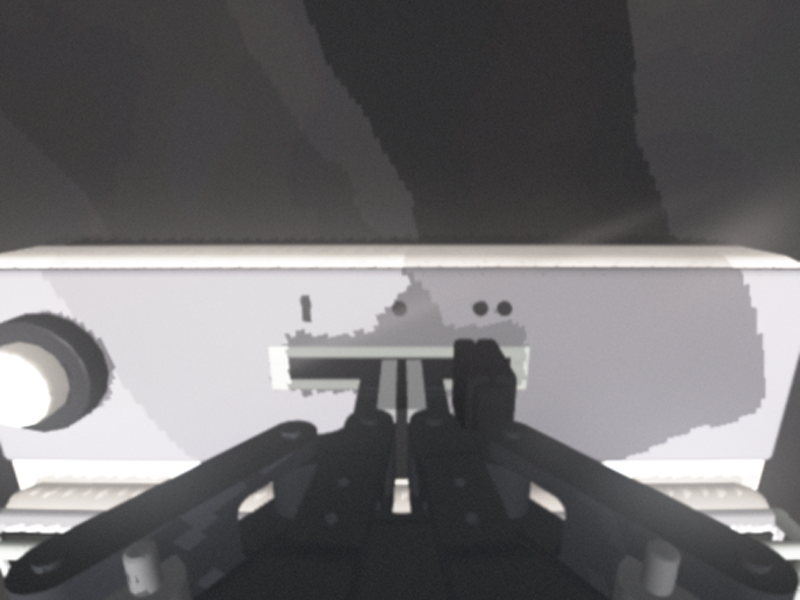

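The lever has snapped ahead and the finger now has a gap. The lever is near the two dots, so I'll close up and press it firmly onto the end stop.

```bash
python3 -m handwheel '[[0,4,0,0,0,0,-1],[0,4,0,0,0,0,-1],[0,2,0,0,0,0,-1],[0,1,0,0,0,0,-1],[0,0,0,0,0,0,-1]]'
```

```text
time_s: 7.7
ee_pos: [0.486, 0.1128, 0.0843]
tool_rot: [[-0.962, 0.272, -0.0], [0.272, 0.962, 0.0], [0.0, 0.0, -1.0]]
contact_force: [0.1, -0.4, 0.3]
width: 0.0
```

```bash
python3 -m handwheel '[[0,1,0,0,0,0,-1],[0,1,0,0,0,0,-1],[0,0,0,0,0,0,-1]]'; python3 -m handwheel '[[0,1,0,0,0,0,-1],[0,1,0,0,0,0,-1],[0,0,0,0,0,0,-1]]'
```

```text
time_s: 8.0
ee_pos: [0.4864, 0.1146, 0.0843]
tool_rot: [[-0.962, 0.272, -0.0], [0.272, 0.962, 0.0], [0.0, 0.0, -1.0]]
contact_force: [-0.5, -0.6, 0.1]
width: 0.0001
time_s: 8.3
ee_pos: [0.4866, 0.1152, 0.0843]
tool_rot: [[-0.962, 0.273, -0.001], [0.273, 0.962, -0.003], [-0.0, -0.003, -1.0]]
contact_force: [-1.5, -7.1, 2.9]
width: -0.0003
```

```bash
python3 -m handwheel '[[0,1,0,0,0,0,-1],[0,1,0,0,0,0,-1],[0,0,0,0,0,0,-1]]'; python3 - <<'E'
from h import *
from cell import manip
s=manip.sense(); w=manip.snapshot("wrist"); 
cv2.imwrite("pics/w5z.png",cv2.resize(w["color"],(800,600),interpolation=cv2.INTER_CUBIC))
E
```

```text
time_s: 8.6
ee_pos: [0.4866, 0.1154, 0.0843]
tool_rot: [[-0.962, 0.274, -0.001], [0.274, 0.962, -0.006], [-0.0, -0.006, -1.0]]
contact_force: [-2.6, -17.3, 6.9]
width: 0.0
```

View pics/w5z.png

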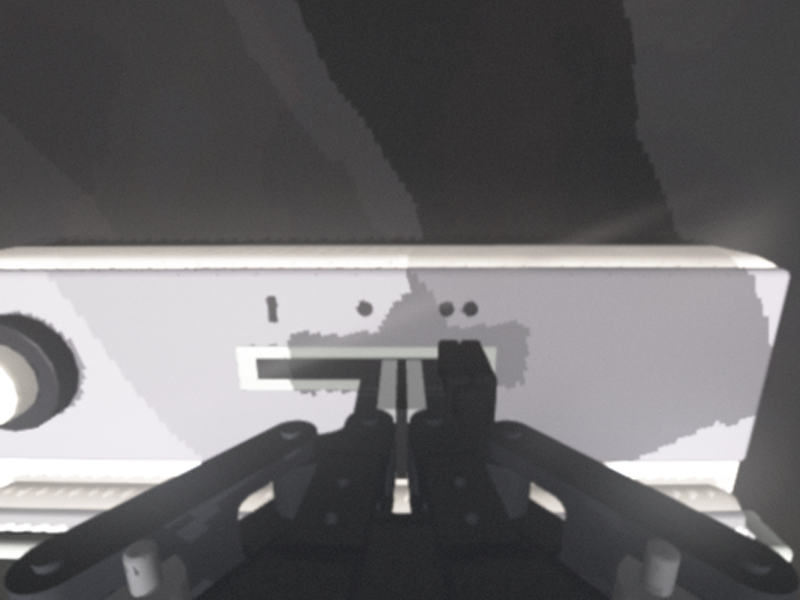

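The lever is hard against the stop: 17 N with no further motion, and the paddle sits beside the two dots. I'll back off first, then lift and move over to the button.

```bash
python3 -m handwheel '[[0,-4,0,0,0,0,-1],[0,-6,0,0,0,0,-1],[0,-10,0,0,0,0,-1],[0,-10,-20,0,0,0,-1],[0,-15,-20,0,0,0,-1],[0,-25,0,0,0,0,-1],[0,-25,0,0,0,0,-1],[0,-25,0,0,0,0,-1],[-2.6,-20,0,0,0,0,-1],[0,-13,0,0,0,0,-1],[0,0,0,0,0,0,-1]]'; python3 - <<'E'
from h import *
from cell import manip
s=manip.sense(); w=manip.snapshot("wrist"); 
cv2.imwrite("pics/w6z.png",cv2.resize(w["color"],(800,600),interpolation=cv2.INTER_CUBIC))
R=np.array(s["tool_rot"]); print(R.T@(np.array([.4479,-.0305,.0793+.008])-s["ee_pos"])*1000)
E
```

```text
time_s: 9.75
ee_pos: [0.4479, -0.0307, 0.1243]
tool_rot: [[-0.962, 0.274, -0.0], [0.274, 0.962, 0.0], [0.0, 0.0, -1.0]]
contact_force: [0.2, 0.9, 0.4]
width: 0.0002
[ 0.05846378  0.16715493 37.0328241 ]
```

View pics/w6z.png

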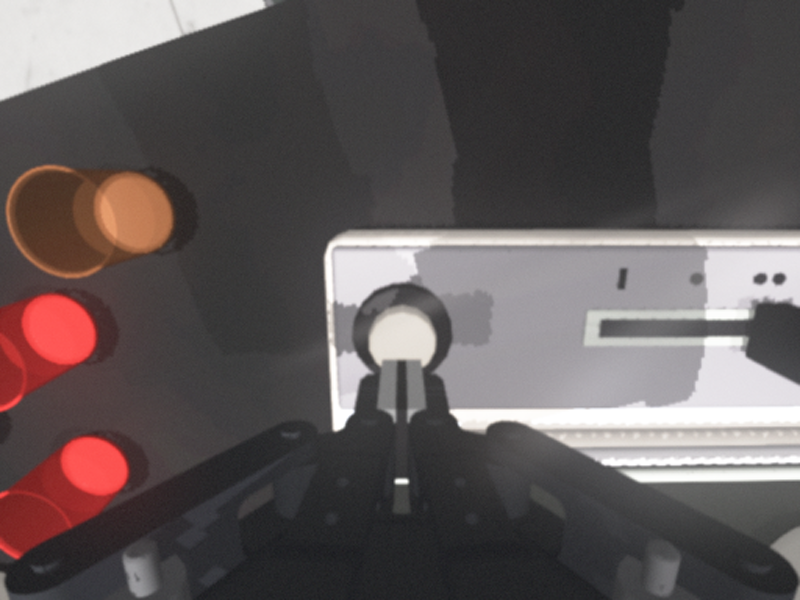

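The finger is lined up sideways over the button (402,335), and the lever is still at the fast end on the right. I'll check both with the fixed cameras while I lower the finger to just above the button.

```bash
python3 -m handwheel '[[0,0,15,0,0,0,-1],[0,0,14,0,0,0,-1],[0,0,0,0,0,0,-1]]'; python3 - <<'E'
from h import *
from cell import manip
w=manip.snapshot("wrist"); sc=manip.snapshot("scene")["color"][150:275,155:305]
a=cv2.resize(w["color"],(480,360)); b=cv2.resize(sc,(300,250),interpolation=cv2.INTER_CUBIC)
o=np.zeros((360,790,3),np.uint8);o[:,:480]=a;o[:250,485:785]=b;cv2.imwrite("pics/w7.png",o)
E
```

```text
time_s: 10.1
ee_pos: [0.4475, -0.0287, 0.094]
tool_rot: [[-0.962, 0.271, -0.003], [0.271, 0.962, 0.001], [0.003, -0.0, -1.0]]
contact_force: [-0.2, 0.2, 0.7]
width: -0.0003
```

View pics/w7.png

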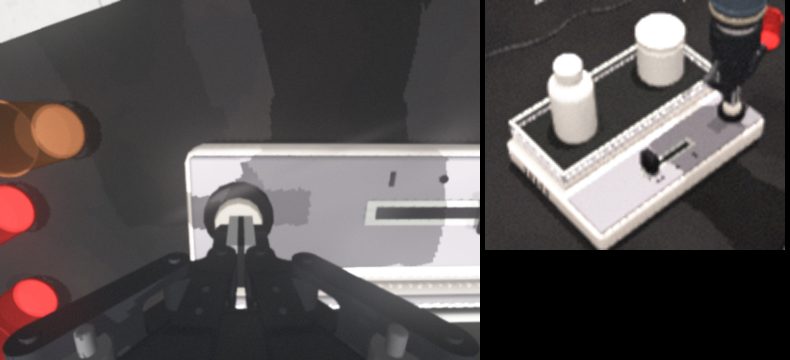

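```bash
python3 -m handwheel '[[0,0,3,0,0,0,-1],[0,0,2,0,0,0,-1],[0,0,0,0,0,0,-1]]';python3 -m handwheel '[[0,0,2,0,0,0,-1],[0,0,2,0,0,0,-1],[0,0,0,0,0,0,-1]]'
```

```text
time_s: 10.5
ee_pos: [0.4485, -0.0294, 0.0904]
tool_rot: [[-0.962, 0.272, 0.0], [0.272, 0.962, 0.0], [-0.0, 0.0, -1.0]]
contact_force: [-0.0, -0.1, -0.0]
width: 0.0002
time_s: 10.8
ee_pos: [0.4486, -0.0294, 0.0863]
tool_rot: [[-0.962, 0.272, 0.0], [0.272, 0.962, 0.0], [-0.0, 0.0, -1.0]]
contact_force: [-0.0, 0.7, 2.7]
width: 0.0001
```

```bash
python3 -m handwheel '[[0,0,2,0,0,0,-1],[0,0,1.5,0,0,0,-1],[0,0,0,0,0,0,-1]]';python3 -m handwheel '[[0,0,1,0,0,0,-1],[0,0,1,0,0,0,-1],[0,0,0,0,0,0,-1]]'
```

```text
time_s: 11.1
ee_pos: [0.4487, -0.0294, 0.0838]
tool_rot: [[-0.962, 0.272, 0.001], [0.272, 0.962, 0.0], [-0.001, 0.0, -1.0]]
contact_force: [-4.2, 1.7, 16.9]
width: -0.0003
time_s: 11.4
ee_pos: [0.4488, -0.0294, 0.0833]
tool_rot: [[-0.962, 0.272, 0.002], [0.272, 0.962, 0.0], [-0.002, 0.001, -1.0]]
contact_force: [-11.3, 1.4, 38.4]
width: -0.0002
```

```bash
python3 - <<'E'
from h import *
from cell import manip
print(manip.sense()["moment"])
w=manip.snapshot("wrist")["color"]; sc=manip.snapshot("scene")["color"]
a=cv2.resize(w[170:290,180:330],(450,360),interpolation=cv2.INTER_CUBIC); b=cv2.resize(sc[175:225,255:303],(345,360),interpolation=cv2.INTER_CUBIC)
cv2.imwrite("pics/w8.png",np.hstack([a,b]))
E
```

```text
[ 0.34060546  2.28187002 -0.01764726]
```

View pics/w8.png

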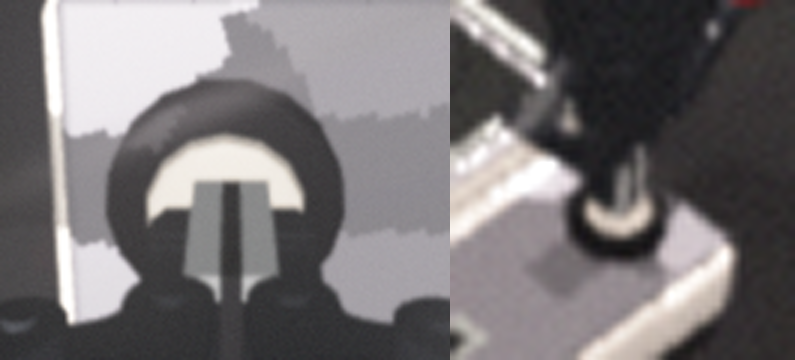

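```bash
python3 - <<'E'
from h import *
from cell import manip
s=manip.sense(); w=manip.snapshot("wrist"); c=cam(w,wristT(s,w))
p=[.559,.0755,-.2755]
th=np.linspace(0,2*np.pi,73)
for z in (.070,.072,.074,.076,.078,.080):
    q=proj(sh(p,np.c_[-.078+.015*np.cos(th),-.132+.015*np.sin(th),0*th+z]),*c); q=(q-[180,170])*3
    print(z,"left %.0f right %.0f front row %.0f"%(q[:,0].min(),q[:,0].max(),q[:,1].min()))
for z in (.060,.065,.07):
  for r in (.0225,.024):
    q=proj(sh(p,np.c_[-.078+r*np.cos(th),-.132+r*np.sin(th),0*th+z]),*c); q=(q-[180,170])*3
    print("collar",z,r,"left %.0f right %.0f front row %.0f"%(q[:,0].min(),q[:,0].max(),q[:,1].min()))
E
```

```text
0.07 left 145 right 302 front row 132
0.072 left 144 right 303 front row 135
0.074 left 142 right 304 front row 139
0.076 left 141 right 305 front row 143
0.078 left 140 right 306 front row 147
0.08 left 139 right 307 front row 151
collar 0.06 0.0225 left 112 right 335 front row 78
collar 0.06 0.024 left 105 right 343 front row 70
collar 0.065 0.0225 left 109 right 339 front row 85
collar 0.065 0.024 left 101 right 346 front row 77
collar 0.07 0.0225 left 105 right 342 front row 93
collar 0.07 0.024 left 97 right 350 front row 85
```

Measured in the wrist image, the pressed button's top is at z ≈ 0.072, against about 0.079 at rest. Force rose to 38 N against a hard stop, so it is fully down. I'll release it straight up.

```bash
python3 -m handwheel '[[0,0,-4,0,0,0,-1],[0,0,-4,0,0,0,-1],[0,0,-10,0,0,0,-1],[0,0,-25,0,0,0,-1],[0,0,-30,0,0,0,-1],[0,0,-40,0,0,0,-1],[0,0,-40,0,0,0,-1],[0,0,0,0,0,0,-1],[0,0,0,0,0,0,-1]]'; python3 - <<'E'
from h import *
from cell import manip
s=manip.sense(); w=manip.snapshot("wrist"); c=cam(w,wristT(s,w))
sc=manip.snapshot("scene")["color"]; tp=manip.snapshot("top")["color"]
cv2.imwrite("pics/w9.png",cv2.resize(w["color"],(800,600),interpolation=cv2.INTER_CUBIC))
cv2.imwrite("pics/s9.png",np.hstack([cv2.resize(sc[150:275,155:305],(480,400),interpolation=cv2.INTER_CUBIC),cv2.resize(tp[130:260,130:230],(308,400),interpolation=cv2.INTER_CUBIC)]))
p=[.559,.0755,-.2755]
for y in (-.028,.038,.040): print(y,(proj(sh(p,[[-.092,y-.008,.101],[-.092,y+.008,.101]]),*c)+.5)/.64)
th=np.linspace(0,2*np.pi,73)
for z in (.073,.079):
    q=(proj(sh(p,np.c_[-.078+.015*np.cos(th),-.132+.015*np.sin(th),0*th+z]),*c)+.5)/.64
    print(z,q.min(0),q.max(0))
E
```

```text
time_s: 12.45
ee_pos: [0.4488, -0.0296, 0.2346]
tool_rot: [[-0.962, 0.272, 0.002], [0.272, 0.962, -0.0], [-0.002, 0.0, -1.0]]
contact_force: [0.4, 0.4, -0.6]
width: 0.0001
-0.028 [[554.92479385 269.76277403]
 [580.57410893 269.78317303]]
0.038 [[660.14507424 269.88220544]
 [685.37940556 269.92521103]]
0.04 [[663.30612351 269.88728072]
 [688.52473043 269.93097314]]
0.073 [378.33897902 260.02232969] [421.96387766 302.58043356]
0.079 [377.8873757  261.64094891] [422.35756107 304.96841534]
```

View pics/w9.png

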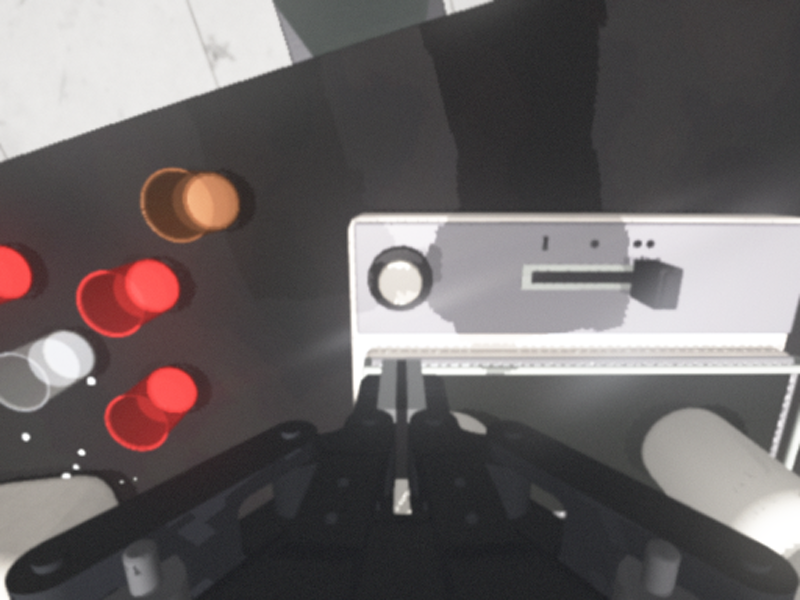

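View pics/s9.png

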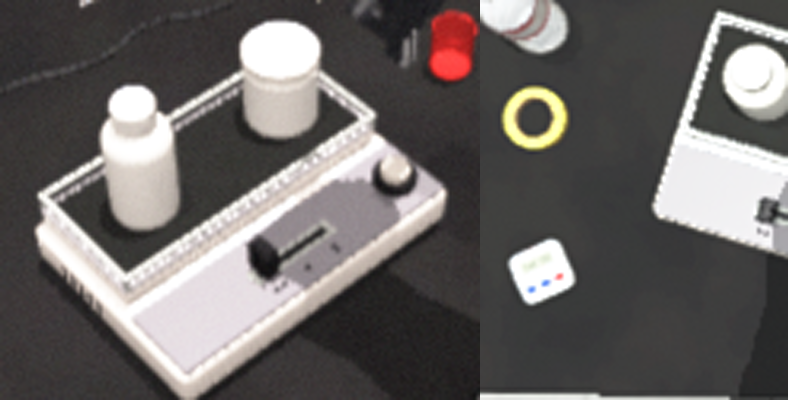

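```bash
python3 -c "
from cell import manip
print(manip.job_done(), manip.sense()['time_s'])"
```

```text
the job is handed in; nothing more can be done
the job is handed in; nothing more can be done
```

I pushed the speed lever past slow to the fast end stop, then pressed the start button fully down and let it come back up. I handed the job in just after 12.5 s on the robot's clock, with the gripper clear of everything. The hand-in gave no verdict.

**How:** I used closed fingers throughout and pushed only on the lever's face on the button's side, so the lever was never pinched.

**Lever:** It stopped against a hard end at about 17 N with no further motion. The last images show it beside the two dots. In the final wrist image its edge sits about 5 px short of where I predicted. The first image showed the same offset with the lever at stop, so I put it down to calibration.

**Button:** The press ended on a hard stop at about 38 N, close to the 40 N limit but with the fingertips rather than the gripper body. In the images, the button's top was at about z = 0.072 pressed and 0.079 before. My fingertip reading came out 2–3 mm higher than the image value, roughly within the calibration error. The button looks raised again in the last images.

**Surroundings:** The bottle and jar look undisturbed, and the gripper never went near the timer or beaker. I judged all of this by eye from the pictures; I did not measure their positions again at the end.

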